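# Clear the magnifier and shut the stone cabinet

## Robot

A 6-joint arm with a two-finger parallel gripper is mounted at the origin on the work surface. World frame = base frame: x ahead of the robot, y to its left, z up, the work surface at z = 0. Lengths are in m, angles in rad, forces in N, time in s.
With the tool pointing down it reaches from about 0.425 to 0.95 m from the base axis. Payload 3.5 kg.
Tool frame: the origin (TCP) lies on the centre line of the jaws, within the pads' length; the fingertips stand tip_extent ahead of it and the grasp point (between the pads) lies 8 mm behind it (tip_extent is the distance from the TCP to the fingertips, in m); z points along the fingers, y is the line along which they close (so a half turn about z gives the same grasp; the last joint's range is limited). The gripper opens to 85 mm and grips with 20 to 120 N. Pads are 22 mm wide; open, the fingers measure 114 mm over their backs; the gripper's body (76 mm by 85 mm) begins 54 mm behind the grasp point. The pads swing forward as they close: fully open they stand 13 mm farther back than shut.
Start: joints at [1.15, 0.286, 1.577, -0, 1.279, -0.15], TCP at [0.181, 0.65, 0.242] pointing down, gripper open.
Joint ranges: [-2.77, 2.77], [-0.9, 2.22], [0.21, 2.48], [-1.53, 4.67], [0.24, 2.81], [-2.84, 2.84]. Speed limits (rad/s): [2.79, 2.79, 3.14, 3.14, 3.14, 3.14].

## Interface

Orientations are given as a unit quaternion [w, x, y, z].
In Python, from bench import state, grab_frame, camera_model, finish_job, tip_extent gives the robot as it stands.
- The arm moves only by the tool servo_tool, never from a script. Its argument "moves" is a list of rows, each an object with "xyz": the shift along the tool's x, y, z in m, a list of three; "rotation": the turn, a rotation vector about the tool's x, y, z in rad, a list of three; "grip": the closure, from 0 (fully open) to 1 (shut). A call has 1 to 12 rows; each row is the pose to reach, as a shift and turn from the pose commanded when the call began, along the tool's axes at that moment; what a row does not reach only later rows make up. A row lasts 1/8 s, in which the tool goes at most 62.5 mm and 10.7 degrees, less where a joint would pass 70% of its speed; a pose out of reach is approached as far as the arm can. A call with a gripper value outside its range is refused whole. The fingers move at their own pace and stop on an object; "force" is the grip in N (left out, the last holds). Time passes only in rows, so rows that repeat a pose let the fingers close. It gives the time, the measured TCP pose, the force, the opening and the grip force at its end, in the units of the state.
- state(): the state, without advancing time (a new reading comes with each control period).
- grab_frame(name): name is "scene" or "top" or "wrist"; returns the picture (400x640x3 uint8, blue, green, red); there is no depth.
- camera_model(name): a dict with "fx", "fy", "cx", "cy" (pixels), "rvec" (rotation vector, rad) and "tvec" (3), from world to camera coordinates, as OpenCV has them. Camera axes: x right, y down, z forward; pixel columns grow to the right and rows downward; lengths in m; the calibration is good to about 2 mm. A picture is of the moment at which its call begins: read the wrist's pose just before it. camera_model takes no time and is no camera call; for the wrist camera it gives the pose at the moment of the call.
- finish_job(): hands the job in; it is judged then, once.
The state is a dict: "t": time; "joint_pos": joint angles; "joint_vel": joint speeds; "joint_efforts": joint torques, N m; "tool_pos": TCP position; "tool_rot": TCP orientation; "ft_force": force on the tool from outside, world axes, zero at the start; "moment": the same for the moment, N m; "grip_width": opening from 0.0 (shut) to 1.0 (fully open); "grip_force": force on a finger pad.
Only numpy, scipy, OpenCV 4.12 (cv2) and the standard library are available. Lean on these libraries where they do the work, as an engineer would, in place of code of your own. Each camera call takes 0.05 s, during which the arm holds its last target. There are 200 camera calls.

## Task

The stand magnifier has been left in the way of the stone cabinet's open door. Hang it by its bail on the lamp bracket's hook, beside the loupe that already hangs there and must stay there; then push the cabinet door shut until it seats on its catch, without slamming it. Leave the other things on the bench where they are.

Things in the scene. Friction and masses are not known exactly. Their poses are not given: they have to be found in the camera images.
- magnifier: Stand magnifier, 172 mm tall, 140 g, standing upright in the door's swing. Origin: centre of its foot's underside, z up. Brass foot 44 mm diameter, 10 mm thick; stem; lens in a brass ring 55 mm diameter, centred 70 mm up, in its y-z plane (ring axis = x); on the ring a bail (see bail), on top a black tab (see tab).
- bail (a point): Centre of the underside of the top bar of the magnifier's bail, 135 mm above its foot; this rests on the hook when hung. The bail is an upright loop of 6 mm brass bar in the y-z plane, clear opening 26 mm wide (y) and from 97 to 135 mm above the foot; the hook passes through along x, from either side. Axes as the magnifier's.
- tab (a point): Grip point in the magnifier's black finger tab, 158 mm above its foot, 23 mm above the bail point. The tab is 10 mm (x) by 16 mm (y), from 138 to 172 mm up; grip it from above, best across the 16 mm so that the fingers stand either side of the hook. Axes as the magnifier's.
- bracket: Cast aluminium swing arm lamp bracket, fixed. Origin: centre of its base at bench height. Base 90 mm diameter, column 26 mm diameter, 222 mm tall. A yellow hook runs level from the column along the bracket's -x (see hook_mid). The lamp arm and head (no higher than 260 mm) reach away to its +x, -y side. Nothing stands above the hook.
- hook_mid (a point): Middle of the hook's free part, on the bar's centreline, 110 mm from the column axis, 210 mm above the bench. The yellow bar is 8 mm thick, runs along the bracket's x, and ends 40 mm farther out in a slanted upturn: its tip is 159 mm from the column axis, its top 224 mm above the bench. The loupe hangs on the column side.
- loupe: Small black loupe, 60 g, 34 mm diameter, 19 mm deep along the hook, hanging loose on the hook 50 to 62 mm from the column axis by a steel bail. Origin: centre of the bail's 6 mm top bar, which lies on the hook, 217 mm above the bench; it reaches 62 mm below and 3 mm above its origin.
- cabinet: Light wood stone cabinet with a clear roof, fixed: 180 mm deep (its x), 210 mm wide (its y), 115 mm high. Origin: centre of its underside. Its open front is at x = -90 mm and faces its -x.
- door (a joint): Opening angle of the cabinet door (rad): 0 = shut and seated, grows to 1.75 as it opens. It turns with light friction and stays where left; seen from above it closes counterclockwise. From about 0.07 rad a sprung ball catch resists (up to about 8 N at door_push); below about 0.03 rad it pulls the door in and holds it on its stop at 0.
- door_hinge (a point): Point on the door's upright hinge axis, 60 mm above the bench, at the cabinet's front: cabinet x = -90, y = +102 mm. Its axes turn with the door: the panel runs from here along -y, and its outer face looks along -x. At door angle 0 its axes are parallel with the cabinet's.
- door_push (a point): Point on the door's outer face, 150 mm from the hinge axis, 85 mm up: a good place to push. The panel is a wooden frame with a clear window, 2 to 204 mm from the hinge axis, 8 to 113 mm above the bench, 12 mm thick (outer face 12 mm in front of the hinge axis); a knob 12 mm wide stands out 12 mm, 193 mm from the axis, 30 mm up. Axes as door_hinge.
- saucer: Bystander: white porcelain inspection saucer, 110 mm diameter, 18 mm high; origin at the centre of its underside.
- stone: Bystander: black basalt stone, 22 mm diameter, 9 mm thick, in the saucer; origin at the centre of its underside.
- tweezer_block: Bystander: bamboo block 50 by 90 by 40 mm with tweezers standing in it, 142 mm tall in all; origin at the centre of its underside.
- bowl: Bystander: dark wooden lidded stone bowl, 116 mm diameter, 87 mm tall; origin at the centre of its underside.
- brush: Bystander: brush with a wooden handle, 200 mm long, lying on the bench.

How it is judged:
On the way, in this order (a step that is already met when the one before it is completed fails the run):
1. the magnifier hangs by its bail on the hook, let go, with the loupe still on the hook (x of bail in the frame of bracket between -0.153 and -0.05 m and y of bail in the frame of bracket between -0.014 and 0.014 m and z of bail in the frame of bracket between 0.206 and 0.225 m and angle between magnifier's own z axis and vertical below 0.35 rad and contact force between magnifier and bracket above 0.3 N and contact force between the fingers and magnifier below 0.1 N and z of loupe in the frame of bracket above 0.208 m and x of loupe in the frame of bracket between -0.15 and -0.015 m and contact force between loupe and bracket above 0.1 N), for 0.3 s.
2. the door is shut and seated on its catch (value of joint door below 0.015 rad), for 0.2 s.
At the end, for the whole second after the job is handed in: Magnifier hangs by its bail on the hook, let go, bail 50 to 153 mm out from the column axis, tilt under 0.35 rad, slower than 0.12 m/s; loupe still hangs on the hook, as still; door seated at rest, joint below 0.015 rad; no bystander moved over 30 mm (all of step 1 and linear speed of each of magnifier, loupe below 0.12 m/s and value of joint door below 0.015 rad and velocity of joint door between -0.1 and 0.1 rad/s); the robot touches nothing.
It fails at once if the loupe is knocked or lifted off the hook (z of loupe in the frame of bracket below 0.195 m).
It fails at once if the door is slammed (closing faster than 3 rad/s) (velocity of joint door below -3 rad/s).
It fails at once if a bystander on the bench is moved more than 30 mm (distance of any of saucer, stone, tweezer_block, bowl, brush from where it was at the start of the episode above 0.03 m).
It also fails if it takes over 69 s, if anything falls off the work surface, if the arm or the gripper's body presses on something with over 40 N, if the wrist force passes 120 N, or if a joint passes its speed limit or range.

## Working session

There is one attempt and no reset: what is moved stays moved. The work goes in short steps, Python scripts to look and compute and a tool call to move; the robot and the scene stay as the last step left them, time stands still between calls to the robot, and variables do not carry over. Pictures are saved under pics/ and viewed, at most 10 in all, crops included, and the job is handed in when it is done.

Besides the shell and the picture viewer there is one more tool, called after "Call:" in YAML: its name, and indented under it one key for each argument. servo_tool: Moves the arm, as the interface text tells. Its arguments: {"type":"object","properties":{"moves":{"type":"array","items":{"type":"object","properties":{"xyz":{"type":"array","items":{"type":"number"}},"rotation":{"type":"array","items":{"type":"number"}},"grip":{"type":"number"}}}},"force":{"type":"number"}},"required":["moves"]}

```bash
mkdir -p pics
cat > h.py <<'E'
import numpy as np, cv2
from bench import state, grab_frame, camera_model, finish_job, tip_extent
def cam(n):
    c=camera_model(n); R=cv2.Rodrigues(np.array(c['rvec'],float))[0]; t=np.array(c['tvec'],float).ravel()
    K=np.array([[c['fx'],0,c['cx']],[0,c['fy'],c['cy']],[0,0,1]],float); return K,R,t
def ray(C,uv):
    K,R,t=C; d=R.T@np.linalg.inv(K)@np.array([uv[0],uv[1],1.]); return -R.T@t,d
def onz(C,uv,z):
    o,d=ray(C,uv); return o+d*(z-o[2])/d[2]
def proj(C,p):
    K,R,t=C; q=K@(R@np.array(p,float)+t); return q[:2]/q[2]
def tri(C1,a,C2,b):
    o,d=ray(C1,a);p,e=ray(C2,b)
    s=np.linalg.lstsq(np.c_[d,-e],p-o,rcond=None)[0]
    x,y=o+s[0]*d,p+s[1]*e
    return (x+y)/2,np.linalg.norm(x-y)
E
python3 - <<'E'
from h import *
print(state()); print(tip_extent if not callable(tip_extent) else tip_extent())
for n in('scene','top','wrist'):
    cv2.imwrite(f'pics/{n}0.png',grab_frame(n)); K,R,t=cam(n); print(n,K[0,0],(-R.T@t).round(3),R[2].round(2))
E
```

```text
{'t': 0.0, 'joint_pos': array([ 1.15002280e+00,  2.87176035e-01,  1.57821525e+00,  7.23596724e-06,
        1.27860816e+00, -1.50008786e-01]), 'joint_vel': array([-1.28339757e-03,  2.00098288e-04,  1.29458009e-04, -4.09781176e-05,
       -5.34895861e-04, -1.42775022e-03]), 'joint_efforts': array([ 2.00740709e-03, -4.05973756e+01, -2.92635763e+01, -7.72946720e-06,
        5.79669591e-03,  1.79701340e-05]), 'tool_pos': array([0.18024862, 0.64981507, 0.24091954]), 'tool_rot': array([-3.42118831e-04,  1.34970130e-01,  9.90848937e-01, -1.15374579e-03]), 'ft_force': array([ 0.71277076, -0.30676553, -0.24772034]), 'moment': array([ 0.0271712 ,  0.00549028, -0.00527259]), 'grip_force': 0.0, 'grip_width': 1.0017907784903621}
0.011
scene 513.0516657897666 [1.311 0.222 1.44 ] [-0.5  -0.17 -0.85]
top 425.1187805044371 [ 0.493 -0.022  1.505] [ 0.04  0.   -1.  ]
wrist 342.78465760361445 [0.117 0.668 0.372] [ 0.25 -0.07 -0.97]
```

View pics/scene0.png

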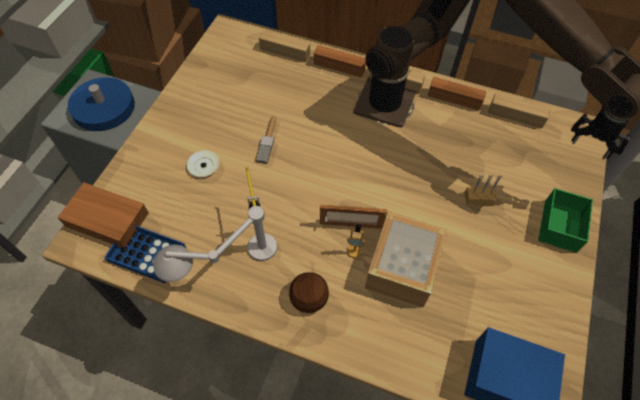

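View pics/top0.png

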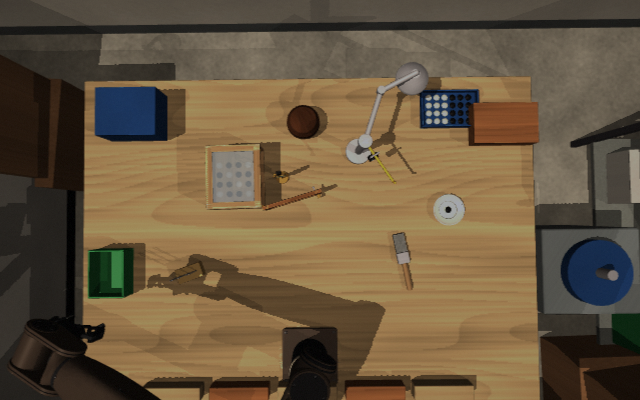

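The scene view shows the magnifier (~355,240) between the cabinet and the open door, and the hook at (252,190). The top view has the magnifier at (283,176), the bracket at (360,150), the hook tip at (394,181), and the door from (265,208) to (322,190). I'll enlarge both.

Run:
```python
from h import *
t=cv2.imread('pics/top0.png');s=cv2.imread('pics/scene0.png')
a=cv2.resize(t[120:220,200:400],None,fx=4,fy=4,interpolation=cv2.INTER_CUBIC)
b=cv2.resize(s[160:275,230:300],None,fx=1.74,fy=1.74)
b=cv2.resize(s[150:250,230:430],None,fx=4,fy=4,interpolation=cv2.INTER_CUBIC)
v=np.vstack([a[:300],b[:300]]) if 0 else np.vstack([cv2.resize(a,(600,300)),cv2.resize(s[160:290,220:480],(600,300),interpolation=cv2.INTER_CUBIC)])
cv2.imwrite('pics/c1.png',v)
C={'top':cam('top'),'scene':cam('scene')}
for n,im in(('top',t),('scene',s)):
    h=cv2.cvtColor(im,cv2.COLOR_BGR2HSV)
    m=cv2.inRange(h,(22,150,120),(34,255,255))
    k,l,st,ce=cv2.connectedComponentsWithStats(m)
    for i in range(1,k):
        if st[i,4]>5: 
            ys,xs=np.where(l==i); p=np.c_[xs,ys].astype(float); d=np.linalg.svd(p-p.mean(0),full_matrices=False)[2][0]; q=(p-p.mean(0))@d
            print(n,st[i],ce[i].round(1),'ends',(p.mean(0)+d*q.min()).round(1),(p.mean(0)+d*q.max()).round(1))
```

```text
top [369 147   6   7  19] [371.2 150.3] ends [368.9 147.1] [373.4 153.4]
top [375 156  19  25  70] [383.8 168.2] ends [375.1 155.9] [392.4 180.4]
scene [247 170   7  26  63] [249.8 183.1] ends [247.1 170. ] [252.2 195.2]
scene [252 199   4   7  16] [253.6 202.1] ends [253.1 199. ] [254.1 204.8]
```

View pics/c1.png

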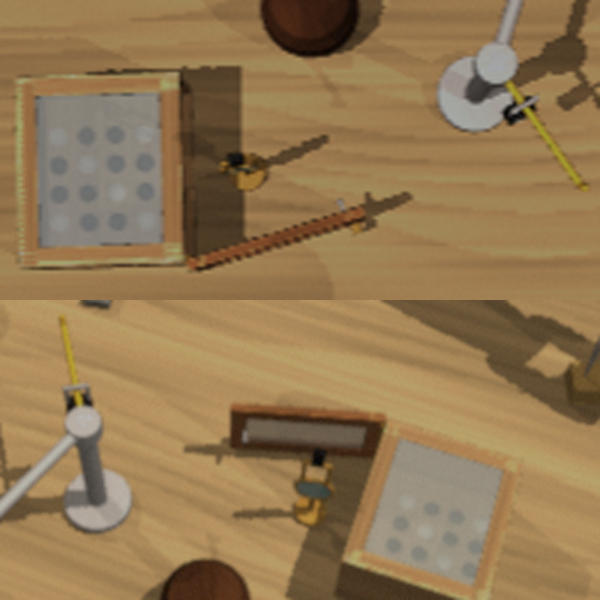

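The crop shows the tab at top (278.7,173) and scene (357.8,228.5), the foot at top (284,178) and scene (354,253), and the loupe on the hook by the column. The door hinge is near the crop's (192,265).

Run:
```python
from h import *
T,S=cam('top'),cam('scene')
print('tab tri',tri(T,(278.7,173),S,(357.8,228.5)))
print('tab topz',onz(T,(278.7,173),.165),'sc',onz(S,(357.8,228.5),.160))
print('foot',onz(T,(284,178.3),.01),onz(S,(354.3,253.2),.01))
col=[onz(T,(365.3,140.7),.222),onz(T,(357.3,151),.005)]
print('col',col)
a=onz(T,(375.1,155.9),.214);b=onz(T,(392.4,180.4),.22)
print('hook top',a,b)
a2=onz(S,(252.2,195.2),.214);b2=onz(S,(247.1,170),.222)
print('hook scene',a2,b2)
for p,q in((a,b),(a2,b2)): print('yaw tip dir',np.degrees(np.arctan2(*(q-p)[1::-1])))
print('col scene base', onz(S,(220+97/2.308,160+200/2.308),.005),'top',onz(S,(220+84/2.308,160+122/2.308),.222))
# door top edge
for uv in((192,265),(362,213)): print('door top',onz(T,(200+uv[0]/3,120+uv[1]/3),.113))
for uv in((235,108),(383,120)): print('door sc',onz(S,(220+uv[0]/2.308,160+uv[1]/2.308),.113))
# cabinet roof corners
for uv in((18,77),(181,74),(184,262),(22,268)): print('cab',onz(T,(200+uv[0]/3,120+uv[1]/3),.115))
print('bowl',onz(T,(200+310/3,120+10/3),.08))
```

```text
tab tri (array([0.62443414, 0.08965204, 0.15715672]), np.float64(0.004633639308658223))
tab topz [0.62429343 0.08678104 0.165     ] sc [0.62525367 0.09215154 0.16      ]
foot [0.62057951 0.08082144 0.01      ] [0.63034414 0.09418362 0.01      ]
col [array([ 0.71437891, -0.18132596,  0.222     ]), array([ 0.71544099, -0.17937339,  0.005     ])]
hook top [ 0.66886674 -0.21153422  0.214     ] [ 0.59303191 -0.26191607  0.22      ]
hook scene [ 0.66027162 -0.21331796  0.214     ] [ 0.59198572 -0.25992991  0.222     ]
yaw tip dir -146.40140863711693
yaw tip dir -145.68255501914237
col scene base [ 0.70931562 -0.18054723  0.005     ] top [ 0.71217368 -0.17599164  0.222     ]
door top [0.51379346 0.13996687 0.113     ]
door top [ 0.5688503  -0.04624131  0.113     ]
door sc [ 0.56880271 -0.03715181  0.113     ]
door sc [0.51663801 0.14836898 0.113     ]
cab [0.72173483 0.32947988 0.115     ]
cab [0.72323682 0.15063511 0.115     ]
cab [0.51711798 0.14844363 0.115     ]
cab [0.51226379 0.3252742  0.115     ]
bowl [0.79997139 0.00936961 0.08      ]
```

Call:
servo_tool:
  moves:
    - {"xyz": [-0.05,-0.036,-0.06]}
    - {"xyz": [-0.1,-0.072,-0.06]}
    - {"xyz": [-0.578,-0.421,-0.06]}
    - {"xyz": [-0.578,-0.421,-0.06]}
    - {"xyz": [-0.578,-0.421,-0.06]}
    - {"xyz": [-0.578,-0.421,-0.06]}
    - {"xyz": [-0.578,-0.421,-0.06]}
    - {"xyz": [-0.578,-0.421,-0.06]}
    - {"xyz": [-0.578,-0.421,-0.06]}
    - {"xyz": [-0.578,-0.421,-0.06]}
    - {"xyz": [-0.578,-0.421,-0.06]}
    - {"xyz": [-0.578,-0.421,-0.06]}

```text
schema error: expected keys xyz, rotation, grip
```

Call:
servo_tool:
  moves:
    - {"xyz": [0,0,0]}
    - {"xyz": [0,0,0]}
    - {"xyz": [0,0,0]}

```text
schema error: expected keys xyz, rotation, grip
```

Run:
```python
from h import *
s=state(); print(s['tool_pos'],s['tool_rot'],s['joint_pos'],s['t'])
c=cam('wrist'); np.savez('w1.npz',K=c[0],R=c[1],t=c[2])
im=grab_frame('wrist'); cv2.imwrite('pics/w1.png',im)
print(proj(c,(.625,.089,.172)),-c[1].T@c[2])
```

```text
[0.18031718 0.64995739 0.24123597] [-2.70342377e-04  1.34998981e-01  9.90845296e-01 -8.95496111e-04] [ 1.15001338e+00  2.87006430e-01  1.57783968e+00  1.52780868e-05
  1.27861731e+00 -1.49962374e-01] 0.15
[-80.76089758 740.19193243] [0.11671385 0.66785854 0.37236167]
```

View pics/w1.png

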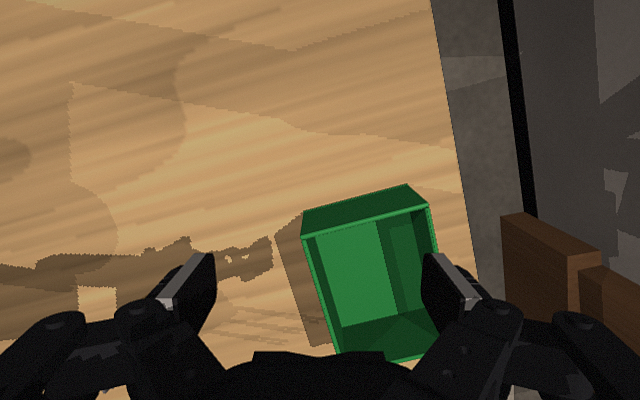

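The move was refused because every row needs all three keys. The picture shows only the green bin at the start pose, with the fingers at (200,280) and (440,280).

Call:
servo_tool:
  moves:
    - {"xyz": [-0.05,-0.036,-0.06],"rotation": [0,0,0],"grip": 0}
    - {"xyz": [-0.1,-0.072,-0.06],"rotation": [0,0,0],"grip": 0}
    - {"xyz": [-0.15,-0.11,-0.06],"rotation": [0,0,0],"grip": 0}
    - {"xyz": [-0.2,-0.146,-0.06],"rotation": [0,0,0],"grip": 0}
    - {"xyz": [-0.25,-0.182,-0.06],"rotation": [0,0,0],"grip": 0}
    - {"xyz": [-0.3,-0.218,-0.06],"rotation": [0,0,0],"grip": 0}
    - {"xyz": [-0.35,-0.255,-0.06],"rotation": [0,0,0],"grip": 0}
    - {"xyz": [-0.4,-0.29,-0.06],"rotation": [0,0,0],"grip": 0}
    - {"xyz": [-0.45,-0.327,-0.06],"rotation": [0,0,0],"grip": 0}
    - {"xyz": [-0.5,-0.364,-0.06],"rotation": [0,0,0],"grip": 0}
    - {"xyz": [-0.55,-0.4,-0.06],"rotation": [0,0,0],"grip": 0}
    - {"xyz": [-0.578,-0.421,-0.06],"rotation": [0,0,0],"grip": 0}

```text
t: 1.7
tool_pos: [0.626, 0.0877, 0.302]
tool_rot: [-0.0, 0.136, 0.991, -0.0]
ft_force: [0.6, 0.6, -0.4]
grip_width: 0.999
grip_force: 0.0
```

Run:
```python
from h import *
grab_frame('wrist');grab_frame('wrist');grab_frame('wrist')
s=state(); print(s['tool_pos'],s['tool_rot'],s['joint_pos'],s['t'])
c=cam('wrist'); np.savez('w1.npz',K=c[0],R=c[1],t=c[2])
im=grab_frame('wrist'); cv2.imwrite('pics/w2.png',im)
print(proj(c,(.625,.089,.172)),-c[1].T@c[2])
```

```text
[0.6255795  0.08809197 0.30144708] [-7.19303895e-04  1.36753384e-01  9.90604863e-01 -2.47106361e-05] [-2.05501209e-02  1.54226612e-01  1.62441833e+00  1.20889933e-04
  1.36438230e+00 -1.31700472e+00] 1.85
[319.09286177 194.60676007] [0.56211648 0.10596299 0.43264579]
```

View pics/w2.png

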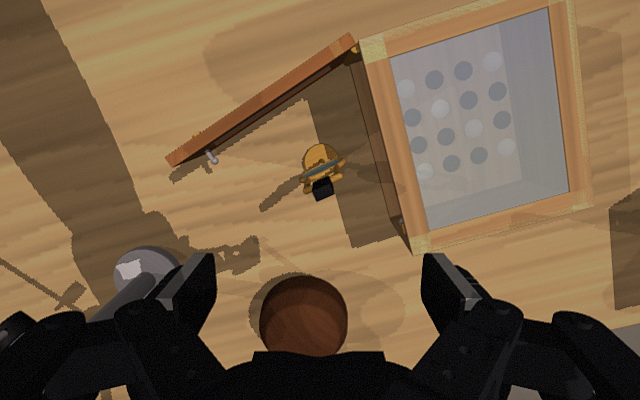

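The wrist view shows the tab at about (322,188), the lens ring edge from (302,178) to (344,162), the door's top edge from (170,160) to (355,38) and the bowl at (303,315). I'll crop in and measure the yaw.

Run:
```python
from h import *
z=np.load('w1.npz'); C=(z['K'],z['R'],z['t'])
im=cv2.imread('pics/w2.png')
h=cv2.cvtColor(im,cv2.COLOR_BGR2HSV)
cv2.imwrite('pics/w2c.png',cv2.resize(im[130:210,280:370],None,fx=6,fy=6,interpolation=cv2.INTER_NEAREST))
v=h[:,:,2]; m=((v<40)&True).astype(np.uint8); m[:165]=0; m[206:]=0; m[:,:300]=0; m[:,345:]=0
ys,xs=np.where(m); r=cv2.minAreaRect(np.c_[xs,ys].astype(np.float32)); b=cv2.boxPoints(r); print(r,b.tolist())
for zz in(.172,.158): 
  q=np.array([onz(C,p,zz) for p in b]); print(q.round(4).tolist())
l,rr=onz(C,(302,178),.07),onz(C,(344,162),.07); print('ring',l,rr,np.linalg.norm(l-rr),np.degrees(np.arctan2(*(l-rr)[1::-1])))
l,rr=onz(C,(170,160),.113),onz(C,(355,38),.113); print('door',l,rr)
print('cab corner',onz(C,(413,252),.115),onz(C,(360,45),.115))
```

```text
((322.0517578125, 188.12071228027344), (18.908130645751953, 20.746417999267578), 66.80140686035156) [[308.7931213378906, 183.51727294921875], [327.8620910644531, 175.3448486328125], [335.3103942871094, 192.72415161132812], [316.2414245605469, 200.89657592773438]]
[[0.6143, 0.0837, 0.172], [0.6121, 0.0997, 0.172], [0.627, 0.1016, 0.172], [0.6293, 0.0855, 0.172]]
[[0.6171, 0.0825, 0.158], [0.6148, 0.0993, 0.158], [0.6305, 0.1014, 0.158], [0.6329, 0.0844, 0.158]]
ring [0.62688843 0.06963272 0.07      ] [0.62238671 0.11751166 0.07      ] 0.04809010495509301 -84.62867469951703
door [ 0.56930988 -0.04008665  0.113     ] [0.51451342 0.15211612 0.113     ]
cab corner [0.72114064 0.15968913 0.115     ] [0.52130132 0.15460134 0.115     ]
```

View pics/w2c.png

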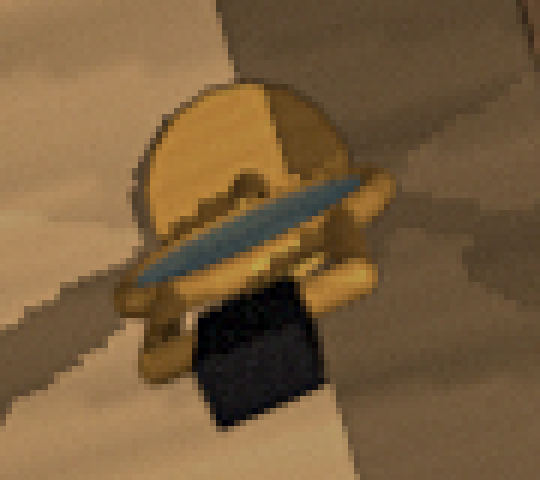

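The crop shows the tab's top face centred at about (323.5,192), with its long side tilted up to the right. The ring runs from (299.7,180) to (346.2,161.3).

Run:
```python
from h import *
z=np.load('w1.npz'); C=(z['K'],z['R'],z['t'])
f=lambda u,v,zz:onz(C,(280+u/6-.5,130+v/6-.5),zz)
yaw=lambda a,b:np.degrees(np.arctan2(*(b-a)[1::-1]))
a,b=f(118,300,.07),f(397,188,.07); print('ring',yaw(a,b),np.linalg.norm(b-a),(a+b)/2)
a,b=f(140,284,.07),f(362,181,.07); print('lens',yaw(a,b),(a+b)/2)
a,b,c,d=[f(*p,.172) for p in((195,362),(300,318),(325,382),(222,430))]
print('tab',yaw(a,b),yaw(d,c),np.linalg.norm(b-a),np.linalg.norm(d-a),(a+b+c+d)/4)
# foot disc top-left visible edge circle
e=[f(148,200,.01),f(240,80,.01),f(350,170,.01)];A=np.array([[2*p[0],2*p[1],1] for p in e]);s=np.linalg.solve(A,[p[0]**2+p[1]**2 for p in e]);print('foot',s[:2],np.sqrt(s[2]+s[0]**2+s[1]**2))
```

```text
ring 96.39884927726293 0.05363527234963995 [0.62464975 0.09287945 0.07      ]
lens 99.40570468660188 [0.62234324 0.09236928 0.07      ]
tab 97.51517637704792 100.03106385135611 0.0148143849555834 0.00981164775956175 [0.62355305 0.09249817 0.172     ]
foot [0.62216275 0.09256621] 0.02106123675801455
```

Call:
servo_tool:
  force: 40
  moves:
    - {"xyz": [0.003,0.004,0.02],"rotation": [0,0,-0.15],"grip": 0}
    - {"xyz": [0.003,0.004,0.045],"rotation": [0,0,-0.3],"grip": 0}
    - {"xyz": [0.003,0.004,0.07],"rotation": [0,0,-0.415],"grip": 0}
    - {"xyz": [0.003,0.004,0.09],"rotation": [0,0,-0.415],"grip": 0}
    - {"xyz": [0.003,0.004,0.11],"rotation": [0,0,-0.415],"grip": 0}
    - {"xyz": [0.003,0.004,0.13],"rotation": [0,0,-0.415],"grip": 0}
    - {"xyz": [0.003,0.004,0.145],"rotation": [0,0,-0.415],"grip": 0}
    - {"xyz": [0.003,0.004,0.145],"rotation": [0,0,-0.415],"grip": 0}
    - {"xyz": [0.003,0.004,0.145],"rotation": [0,0,-0.415],"grip": 0.5}
    - {"xyz": [0.003,0.004,0.145],"rotation": [0,0,-0.415],"grip": 0.7}
    - {"xyz": [0.003,0.004,0.145],"rotation": [0,0,-0.415],"grip": 0.85}
    - {"xyz": [0.003,0.004,0.145],"rotation": [0,0,-0.415],"grip": 1}

```text
t: 3.4
tool_pos: [0.6234, 0.0945, 0.158]
tool_rot: [0.001, -0.072, 0.997, -0.0]
ft_force: [1.5, 0.2, -0.8]
grip_width: 0.179
grip_force: 39.0
```

Call:
servo_tool:
  moves:
    - {"xyz": [0,0,0],"rotation": [0,0,0],"grip": 1}
    - {"xyz": [0,0,0],"rotation": [0,0,0],"grip": 1}
    - {"xyz": [0,0,0],"rotation": [0,0,0],"grip": 1}

```text
t: 3.78
tool_pos: [0.6234, 0.0946, 0.1578]
tool_rot: [0.0, -0.072, 0.997, -0.0]
ft_force: [0.2, -0.6, 2.3]
grip_width: 0.177
grip_force: 39.8
```

Run:
```python
from h import *
s=state(); print(s)
im=grab_frame('wrist'); cv2.imwrite('pics/w3.png',im)
```

```text
{'t': 3.775, 'joint_pos': array([-9.94844175e-03,  2.68688519e-01,  1.75948114e+00, -3.38964898e-04,
        1.11247364e+00, -1.72479037e+00]), 'joint_vel': array([ 0.00225169,  0.00101043, -0.00076346, -0.00066429,  0.00075854,
        0.00047413]), 'joint_efforts': array([ 5.22797853e-01, -3.65376198e+01, -2.60835993e+01,  2.29433589e-01,
        5.40209678e-02, -2.99043222e-04]), 'tool_pos': array([0.62335955, 0.09463089, 0.15781062]), 'tool_rot': array([ 4.60635876e-04, -7.20352608e-02,  9.97401961e-01, -1.90382621e-04]), 'ft_force': array([ 0.16186265, -0.62925695,  2.2704821 ]), 'moment': array([-0.21993667, -0.0401364 , -0.0227511 ]), 'grip_force': 39.83314633369446, 'grip_width': 0.17722753607369965}
```

Call:
servo_tool:
  moves:
    - {"xyz": [0,0,-0.02],"rotation": [0,0,0],"grip": 1}
    - {"xyz": [0,0,-0.05],"rotation": [0,0,0],"grip": 1}
    - {"xyz": [0,0,-0.09],"rotation": [0,0,0],"grip": 1}
    - {"xyz": [0,0,-0.12],"rotation": [0,0,0],"grip": 1}
    - {"xyz": [0,0,-0.14],"rotation": [0,0,0],"grip": 1}
    - {"xyz": [0.02,-0.03,-0.14],"rotation": [0,0,0],"grip": 1}
    - {"xyz": [0.04,-0.065,-0.14],"rotation": [0,0,0],"grip": 1}
    - {"xyz": [0.06,-0.1,-0.14],"rotation": [0,0,0],"grip": 1}
    - {"xyz": [0.08,-0.133,-0.14],"rotation": [0,0,0],"grip": 1}
    - {"xyz": [0.1,-0.166,-0.14],"rotation": [0,0,0],"grip": 1}
    - {"xyz": [0.12,-0.2,-0.14],"rotation": [0,0,0],"grip": 1}
    - {"xyz": [0.137,-0.227,-0.14],"rotation": [0,0,0],"grip": 1}

```text
t: 5.32
tool_pos: [0.519, -0.1505, 0.297]
tool_rot: [-0.001, -0.072, 0.997, 0.0]
ft_force: [0.5, -0.5, -1.3]
grip_width: 0.178
grip_force: 39.4
```

Call:
servo_tool:
  moves:
    - {"xyz": [0.003,-0.025,0],"rotation": [0,0,-0.08],"grip": 1}
    - {"xyz": [0.006,-0.05,0],"rotation": [0,0,-0.16],"grip": 1}
    - {"xyz": [0.01,-0.075,0],"rotation": [0,0,-0.24],"grip": 1}
    - {"xyz": [0.013,-0.1,0],"rotation": [0,0,-0.32],"grip": 1}
    - {"xyz": [0.016,-0.125,0.01],"rotation": [0,0,-0.4],"grip": 1}
    - {"xyz": [0.02,-0.145,0.025],"rotation": [0,0,-0.45],"grip": 1}
    - {"xyz": [0.02,-0.156,0.041],"rotation": [0,0,-0.45],"grip": 1}
    - {"xyz": [0.02,-0.156,0.041],"rotation": [0,0,-0.45],"grip": 1}
    - {"xyz": [0.02,-0.156,0.041],"rotation": [0,0,-0.45],"grip": 1}
    - {"xyz": [0.02,-0.156,0.041],"rotation": [0,0,-0.45],"grip": 1}

```text
t: 6.58
tool_pos: [0.5269, -0.3018, 0.2573]
tool_rot: [-0.002, -0.288, 0.957, -0.002]
ft_force: [-1.1, -0.0, -1.6]
grip_width: 0.179
grip_force: 39.4
```

Run:
```python
from h import *
s=state(); print(s['tool_pos'],s['tool_rot'],s['joint_pos'],s['t'],s['grip_width'])
c=cam('wrist'); np.savez('w4.npz',K=c[0],R=c[1],t=c[2])
W=grab_frame('wrist');S=grab_frame('scene');T=grab_frame('top')
C={'w':c,'s':cam('scene'),'t':cam('top')}
for n,im in(('w',W),('s',S),('t',T)):
    cv2.imwrite(f'pics/{n}4.png',im)
    h=cv2.cvtColor(im,cv2.COLOR_BGR2HSV); m=cv2.inRange(h,(24,150,90),(34,255,255))
    k,l,st,ce=cv2.connectedComponentsWithStats(m)
    for i in range(1,k):
        if st[i,4]>8:
            ys,xs=np.where(l==i); p=np.c_[xs,ys].astype(float); d=np.linalg.svd(p-p.mean(0),full_matrices=False)[2][0]; q=(p-p.mean(0))@d
            print(n,st[i],'ends',*[(p.mean(0)+d*e).round(1) for e in(q.min(),q.max())],*[onz(C[n],p.mean(0)+d*e,.213).round(4) for e in(q.min(),q.max())])
v=np.hstack([cv2.resize(W,(480,300)),cv2.resize(S[140:240,200:300],(300,300))])
cv2.imwrite('pics/v4.png',v)
```

```text
[ 0.52686527 -0.30177524  0.25731413] [-0.00236041 -0.28845707  0.95748671 -0.00248091] [-0.68445426  0.1271272   1.73490223 -0.00698595  1.27809835 -2.83847335] 6.575 0.1791289668063426
w [312 351   8   6  37] ends [311.9 354.1] [318.9 353.3] [ 0.593  -0.2627  0.213 ] [ 0.5902 -0.2595  0.213 ]
s [248 173   6  23  33] ends [247.9 173. ] [252.3 195.1] [ 0.5954 -0.2568  0.213 ] [ 0.6594 -0.2135  0.213 ]
s [253 200   3   6  13] ends [253.7 200. ] [254.1 205. ] [ 0.6727 -0.2031  0.213 ] [ 0.687  -0.1953  0.213 ]
t [369 147   6   7  17] ends [368.9 147.1] [373.4 153.4] [ 0.6962 -0.1931  0.213 ] [ 0.6767 -0.2067  0.213 ]
t [374 156  20  25  58] ends [374.7 155.5] [392.4 180.4] [ 0.6702 -0.2105  0.213 ] [ 0.5935 -0.2632  0.213 ]
```

View pics/v4.png

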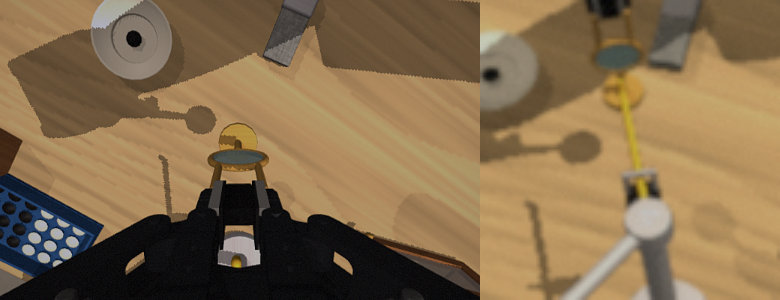

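The picture shows the magnifier held upright with the ring at (238,158) of the left panel and the hook tip under the gripper at (237,262). Joint 6 is at its limit, so I'll move in partway and check.

Call:
servo_tool:
  moves:
    - {"xyz": [-0.01,-0.001,0],"rotation": [0,0,0],"grip": 1}
    - {"xyz": [-0.02,-0.001,0],"rotation": [0,0,0],"grip": 1}
    - {"xyz": [-0.03,-0.001,0],"rotation": [0,0,0],"grip": 1}
    - {"xyz": [-0.03,-0.001,0],"rotation": [0,0,0],"grip": 1}
    - {"xyz": [-0.03,-0.001,0],"rotation": [0,0,0],"grip": 1}

```text
t: 7.35
tool_pos: [0.552, -0.2864, 0.2559]
tool_rot: [-0.003, -0.288, 0.958, -0.002]
ft_force: [0.7, -0.2, -1.7]
grip_width: 0.178
grip_force: 39.4
```

Run:
```python
from h import *
from scipy.spatial.transform import Rotation as Ro
s=state(); p=s['tool_pos'];q=s['tool_rot']; R=Ro.from_quat([*q[1:],q[0]]).as_matrix()
print(p,s['joint_pos'],R[:,1],s['t'])
print('to target in tool',R.T@(np.array([.6207,-.2419,p[2]])-p), 'lateral y err vs line', p[1]-(-.256+.68*(p[0]-.6)))
```

```text
[ 0.55202971 -0.28640147  0.2559219 ] [-0.63881139  0.16173377  1.69879589 -0.00736151  1.28170956 -2.79206711] [-0.55183698  0.83395006 -0.00180144] 7.35
to target in tool [-0.08182337 -0.0007828  -0.00055926] lateral y err vs line 0.0022183311051691135
```

Call:
servo_tool:
  moves:
    - {"xyz": [-0.01,-0.001,0],"rotation": [0,0,0],"grip": 1}
    - {"xyz": [-0.02,-0.001,0],"rotation": [0,0,0],"grip": 1}
    - {"xyz": [-0.03,-0.001,0],"rotation": [0,0,0],"grip": 1}
    - {"xyz": [-0.04,-0.001,0],"rotation": [0,0,0],"grip": 1}
    - {"xyz": [-0.05,-0.001,0],"rotation": [0,0,0],"grip": 1}
    - {"xyz": [-0.06,-0.001,0],"rotation": [0,0,0],"grip": 1}
    - {"xyz": [-0.07,-0.001,0],"rotation": [0,0,0],"grip": 1}
    - {"xyz": [-0.08,-0.001,0],"rotation": [0,0,0],"grip": 1}
    - {"xyz": [-0.082,-0.001,0],"rotation": [0,0,0],"grip": 1}
    - {"xyz": [-0.082,-0.001,0],"rotation": [0,0,0],"grip": 1}

```text
t: 8.6
tool_pos: [0.621, -0.242, 0.2555]
tool_rot: [-0.003, -0.288, 0.958, -0.002]
ft_force: [0.6, 0.3, -1.9]
grip_width: 0.175
grip_force: 39.4
```

Run:
```python
from h import *
s=state(); print(s['tool_pos'],s['joint_pos'][5],s['ft_force'])
S=grab_frame('scene');W=grab_frame('wrist');T=grab_frame('top')
f=lambda a:cv2.resize(a,(266,266),interpolation=cv2.INTER_CUBIC)
cv2.imwrite('pics/v5.png',np.hstack([f(S[150:230,210:290]),f(W[100:360,190:450]),f(T[130:210,340:420])]))
```

```text
[ 0.62099692 -0.24204343  0.2554727 ] -2.6744324629773852 [ 0.59552098  0.26558197 -1.92142517]
```

View pics/v5.png

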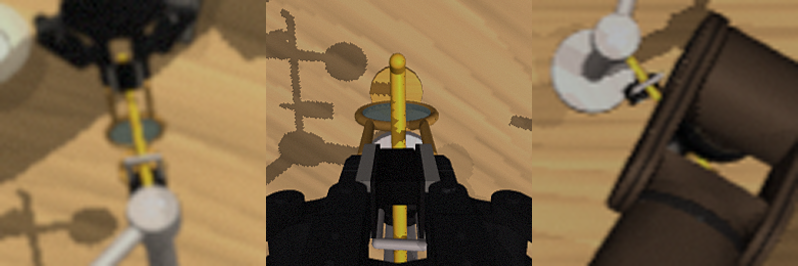

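The hook passes centrally through the bail between the fingers, with the loupe behind it undisturbed. I'll lower the magnifier.

Call:
servo_tool:
  moves:
    - {"xyz": [0,0,0.005],"rotation": [0,0,0],"grip": 1}
    - {"xyz": [0,0,0.01],"rotation": [0,0,0],"grip": 1}
    - {"xyz": [0,0,0.014],"rotation": [0,0,0],"grip": 1}
    - {"xyz": [0,0,0.016],"rotation": [0,0,0],"grip": 1}
    - {"xyz": [0,0,0.018],"rotation": [0,0,0],"grip": 1}
    - {"xyz": [0,0,0.018],"rotation": [0,0,0],"grip": 1}

```text
t: 9.5
tool_pos: [0.6209, -0.2422, 0.2374]
tool_rot: [-0.003, -0.288, 0.958, -0.002]
ft_force: [0.1, 0.3, -1.1]
grip_width: 0.176
grip_force: 39.4
```

Call:
servo_tool:
  moves:
    - {"xyz": [0,0,0.001],"rotation": [0,0,0],"grip": 1}
    - {"xyz": [0,0,0.002],"rotation": [0,0,0],"grip": 1}
    - {"xyz": [0,0,0.002],"rotation": [0,0,0],"grip": 1}

```text
t: 9.88
tool_pos: [0.6211, -0.2423, 0.2363]
tool_rot: [-0.003, -0.288, 0.958, -0.002]
ft_force: [-0.2, 0.1, 0.0]
grip_width: 0.179
grip_force: 39.7
```

Call:
servo_tool:
  moves:
    - {"xyz": [0,0,0.0005],"rotation": [0,0,0],"grip": 0.8}
    - {"xyz": [0,0,0.0005],"rotation": [0,0,0],"grip": 0.7}
    - {"xyz": [0,0,0.0005],"rotation": [0,0,0],"grip": 0.55}
    - {"xyz": [0,0,0.0005],"rotation": [0,0,0],"grip": 0.45}
    - {"xyz": [0,0,0.0005],"rotation": [0,0,0],"grip": 0.4}
    - {"xyz": [0,0,-0.01],"rotation": [0,0,0],"grip": 0.4}
    - {"xyz": [0,0,-0.03],"rotation": [0,0,0],"grip": 0.4}
    - {"xyz": [0,0,-0.06],"rotation": [0,0,0],"grip": 0.4}
    - {"xyz": [0,0,-0.09],"rotation": [0,0,0],"grip": 0.4}
    - {"xyz": [0,0,-0.11],"rotation": [0,0,0],"grip": 0.4}
    - {"xyz": [0,0,-0.11],"rotation": [0,0,0],"grip": 0.4}

```text
t: 11.25
tool_pos: [0.6221, -0.242, 0.349]
tool_rot: [-0.001, -0.288, 0.958, -0.004]
ft_force: [0.3, -0.4, -0.7]
grip_width: 0.597
grip_force: 0.0
```

Run:
```python
from h import *
s=state(); print(s['tool_pos'],s['joint_pos'],s['ft_force'],s['t'])
S=grab_frame('scene');W=grab_frame('wrist')
f=lambda a:cv2.resize(a,(390,390),interpolation=cv2.INTER_CUBIC)
cv2.imwrite('pics/v6.png',np.hstack([f(S[150:230,210:290]),f(W[50:390,150:490])]))
```

```text
[ 0.62208883 -0.24199645  0.34900485] [-0.52029324  0.21077659  1.47509446 -0.00681322  1.45135039 -2.67460648] [ 0.30886208 -0.35383949 -0.7047303 ] 11.25
```

View pics/v6.png

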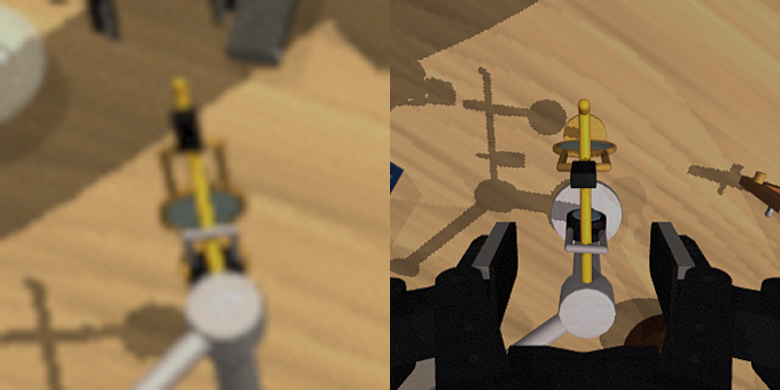

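Both the magnifier (tab at (583,173)) and the loupe (585,235) hang on the hook. Next I'll go to a spot in front of the door's outer face, close the fingers and turn the tool on the way.

Call:
servo_tool:
  moves:
    - {"xyz": [-0.001,0.02,0],"rotation": [0,0,0.155],"grip": 0.6}
    - {"xyz": [-0.003,0.044,0],"rotation": [0,0,0.31],"grip": 0.8}
    - {"xyz": [-0.005,0.066,0],"rotation": [0,0,0.465],"grip": 1}
    - {"xyz": [-0.006,0.088,0],"rotation": [0,0,0.62],"grip": 1}
    - {"xyz": [-0.008,0.11,0],"rotation": [0,0,0.775],"grip": 1}
    - {"xyz": [-0.01,0.132,0],"rotation": [0,0,0.93],"grip": 1}
    - {"xyz": [-0.011,0.154,0],"rotation": [0,0,1.085],"grip": 1}
    - {"xyz": [-0.013,0.176,0],"rotation": [0,0,1.24],"grip": 1}
    - {"xyz": [-0.014,0.198,0],"rotation": [0,0,1.395],"grip": 1}
    - {"xyz": [-0.016,0.22,0],"rotation": [0,0,1.55],"grip": 1}
    - {"xyz": [-0.018,0.242,0],"rotation": [0,0,1.705],"grip": 1}
    - {"xyz": [-0.019,0.263,0],"rotation": [0,0,1.859],"grip": 1}

```text
t: 12.85
tool_pos: [0.4911, -0.011, 0.3428]
tool_rot: [-0.002, 0.597, 0.802, -0.004]
ft_force: [0.1, 0.4, 0.6]
grip_width: -0.003
grip_force: 0.0
```

Call:
servo_tool:
  moves:
    - {"xyz": [0,0,0.02],"rotation": [0,0,0],"grip": 1}
    - {"xyz": [0,0,0.06],"rotation": [0,0,0],"grip": 1}
    - {"xyz": [0,0,0.105],"rotation": [0,0,0],"grip": 1}
    - {"xyz": [0,0,0.15],"rotation": [0,0,0],"grip": 1}
    - {"xyz": [0,0,0.195],"rotation": [0,0,0],"grip": 1}
    - {"xyz": [0,0,0.235],"rotation": [0,0,0],"grip": 1}
    - {"xyz": [0,0,0.264],"rotation": [0,0,0],"grip": 1}
    - {"xyz": [0,0,0.264],"rotation": [0,0,0],"grip": 1}
    - {"xyz": [0,0,0.264],"rotation": [0,0,0],"grip": 1}

```text
t: 13.98
tool_pos: [0.4911, -0.0135, 0.0809]
tool_rot: [-0.0, 0.595, 0.804, -0.004]
ft_force: [-0.3, -0.3, 0.8]
grip_width: -0.0
grip_force: 0.0
```

```bash
cat > door.py <<'E'
import sys,json
from h import *
from scipy.spatial.transform import Rotation as Ro
H=np.array([.516,.152]); S0=np.radians(1.)
def plan(ths,ds,r=.15):
    s=state(); p=s['tool_pos'];q=s['tool_rot']; R=Ro.from_quat([*q[1:],q[0]]).as_matrix()
    y0=np.arctan2(R[1,1],R[0,1])
    print(p,'yaw',np.degrees(y0),'ft',s['ft_force'],s['joint_pos'][5],s['t'],s['grip_width'])
    rel=p[:2]-H
    for th,d in zip(ths,ds):
        f=S0-th; u=np.array([np.cos(f),np.sin(f)]); n=np.array([u[1],-u[0]])
        t=np.r_[H+r*u+d*n,.085]; dy=(f+np.pi/2-y0+np.pi)%(2*np.pi)-np.pi
        print(round(th,3),(R.T@(t-p)).round(3).tolist(),round(-dy,3))
E
python3 -c "
from door import *
plan([1.29,1.29,1.25]+list(np.arange(1.17,.45,-.08)),[.045,.03]+[.0265]*10)"
```

```text
[ 0.49109167 -0.01354095  0.08086317] yaw 16.99765758150172 ft [-0.31214537 -0.33973644  0.82431678] -0.5232290045789655 13.975 -0.0002679540035909249
1.29 [0.001, 0.027, -0.004] -0.002
1.29 [0.001, 0.042, -0.004] -0.002
1.25 [0.0, 0.052, -0.004] -0.042
1.17 [-0.001, 0.064, -0.005] -0.122
1.09 [-0.001, 0.076, -0.005] -0.202
1.01 [-0.0, 0.088, -0.005] -0.282
0.93 [0.001, 0.1, -0.005] -0.362
0.85 [0.004, 0.112, -0.005] -0.442
0.77 [0.008, 0.124, -0.005] -0.522
0.69 [0.012, 0.135, -0.005] -0.602
0.61 [0.018, 0.146, -0.005] -0.682
0.53 [0.024, 0.157, -0.005] -0.762
```

Call:
servo_tool:
  moves:
    - {"xyz": [0.001,0.027,-0.004],"rotation": [0,0,0],"grip": 1}
    - {"xyz": [0.001,0.042,-0.004],"rotation": [0,0,0],"grip": 1}
    - {"xyz": [0,0.052,-0.004],"rotation": [0,0,-0.042],"grip": 1}
    - {"xyz": [-0.001,0.064,-0.004],"rotation": [0,0,-0.122],"grip": 1}
    - {"xyz": [-0.001,0.076,-0.004],"rotation": [0,0,-0.202],"grip": 1}
    - {"xyz": [0,0.088,-0.004],"rotation": [0,0,-0.282],"grip": 1}
    - {"xyz": [0.001,0.1,-0.004],"rotation": [0,0,-0.362],"grip": 1}
    - {"xyz": [0.004,0.112,-0.004],"rotation": [0,0,-0.442],"grip": 1}
    - {"xyz": [0.008,0.124,-0.004],"rotation": [0,0,-0.522],"grip": 1}
    - {"xyz": [0.012,0.135,-0.004],"rotation": [0,0,-0.602],"grip": 1}
    - {"xyz": [0.018,0.146,-0.004],"rotation": [0,0,-0.682],"grip": 1}
    - {"xyz": [0.024,0.157,-0.004],"rotation": [0,0,-0.762],"grip": 1}

```text
t: 15.48
tool_pos: [0.6364, 0.0553, 0.0861]
tool_rot: [0.001, 0.252, 0.968, -0.003]
ft_force: [-0.1, -0.7, 5.5]
grip_width: -0.001
grip_force: 2.2
```

```bash
python3 -c "
from door import *
plan([.47,.41,.35,.29,.24,.2,.17,.14,.12,.1],[.0265]*10)
cv2.imwrite('pics/t7.png',grab_frame('top'))
"
```

```text
[0.63636479 0.05525458 0.08605639] yaw 60.851887065429075 ft [-0.12292276 -0.72813452  5.48349122] -1.1278570274663515 15.475 -0.0007773652726858471
0.47 [0.001, 0.008, 0.001] -0.056
0.41 [0.0, 0.017, 0.001] -0.116
0.35 [-0.0, 0.026, 0.001] -0.176
0.29 [0.0, 0.035, 0.001] -0.236
0.24 [0.001, 0.043, 0.001] -0.286
0.2 [0.002, 0.049, 0.001] -0.326
0.17 [0.002, 0.053, 0.001] -0.356
0.14 [0.003, 0.058, 0.001] -0.386
0.12 [0.004, 0.061, 0.001] -0.406
0.1 [0.005, 0.064, 0.001] -0.426
```

Call:
servo_tool:
  moves:
    - {"xyz": [0.001,0.008,0],"rotation": [0,0,-0.056],"grip": 1}
    - {"xyz": [0,0.017,0],"rotation": [0,0,-0.116],"grip": 1}
    - {"xyz": [0,0.026,0],"rotation": [0,0,-0.176],"grip": 1}
    - {"xyz": [0,0.035,0],"rotation": [0,0,-0.236],"grip": 1}
    - {"xyz": [0.001,0.043,0],"rotation": [0,0,-0.286],"grip": 1}
    - {"xyz": [0.002,0.049,0],"rotation": [0,0,-0.326],"grip": 1}
    - {"xyz": [0.002,0.053,0],"rotation": [0,0,-0.356],"grip": 1}
    - {"xyz": [0.003,0.058,0],"rotation": [0,0,-0.386],"grip": 1}
    - {"xyz": [0.004,0.061,0],"rotation": [0,0,-0.406],"grip": 1}
    - {"xyz": [0.005,0.064,0],"rotation": [0,0,-0.426],"grip": 1}

```text
t: 16.77
tool_pos: [0.662, 0.1139, 0.0841]
tool_rot: [-0.001, 0.043, 0.999, -0.003]
ft_force: [2.6, -0.3, 4.6]
grip_width: 0.001
grip_force: 2.3
```

```bash
python3 -c "
from door import *
plan([.08,.06,.04,.02,.01,0,-.01],[.0265]*10)
t=grab_frame('top'); w=grab_frame('wrist')
cv2.imwrite('pics/v8.png',np.hstack([cv2.resize(t[120:220,190:310],(360,300)),cv2.resize(w,(440,300))]))
"
```

```text
[0.66195518 0.11394395 0.08413365] yaw 85.09682497605957 ft [ 2.55753547 -0.27154762  4.59164609] -1.4603373431086002 16.775 0.0008820990060336856
0.08 [-0.002, 0.002, -0.001] -0.023
0.06 [-0.002, 0.005, -0.001] -0.043
0.04 [-0.003, 0.008, -0.001] -0.063
0.02 [-0.003, 0.011, -0.001] -0.083
0.01 [-0.003, 0.013, -0.001] -0.093
0 [-0.003, 0.015, -0.001] -0.103
-0.01 [-0.003, 0.016, -0.001] -0.113
```

View pics/v8.png

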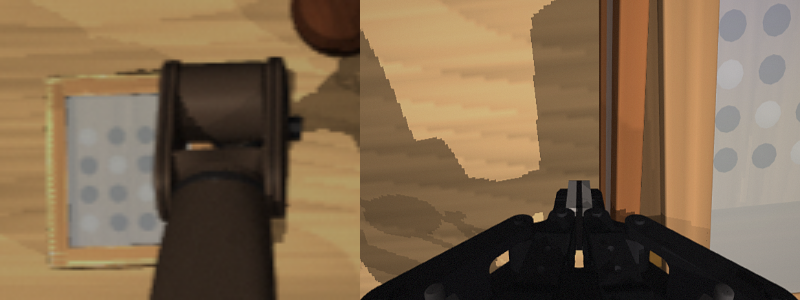

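The wrist view shows the door nearly shut, with a gap closing at (655,100), and the fingers on its face. I'll push through the catch.

Call:
servo_tool:
  moves:
    - {"xyz": [-0.002,0.003,0],"rotation": [0,0,-0.023],"grip": 1}
    - {"xyz": [-0.002,0.005,0],"rotation": [0,0,-0.043],"grip": 1}
    - {"xyz": [-0.003,0.007,0],"rotation": [0,0,-0.06],"grip": 1}
    - {"xyz": [-0.003,0.009,0],"rotation": [0,0,-0.07],"grip": 1}
    - {"xyz": [-0.003,0.011,0],"rotation": [0,0,-0.083],"grip": 1}
    - {"xyz": [-0.003,0.011,0],"rotation": [0,0,-0.083],"grip": 1}

```text
t: 17.62
tool_pos: [0.6646, 0.124, 0.084]
tool_rot: [-0.003, 0.002, 1.0, -0.003]
ft_force: [-1.5, 0.1, 7.1]
grip_width: 0.004
grip_force: 3.4
```

Call:
servo_tool:
  moves:
    - {"xyz": [0,0.002,0],"rotation": [0,0,-0.01],"grip": 1}
    - {"xyz": [0,0.004,0],"rotation": [0,0,-0.02],"grip": 1}
    - {"xyz": [0,0.004,0],"rotation": [0,0,-0.02],"grip": 1}

```text
t: 18.0
tool_pos: [0.6652, 0.1266, 0.0841]
tool_rot: [-0.003, -0.008, 1.0, -0.004]
ft_force: [-1.3, -5.3, 8.0]
grip_width: -0.004
grip_force: 4.7
```

Call:
servo_tool:
  moves:
    - {"xyz": [0,0.002,0],"rotation": [0,0,0],"grip": 1}
    - {"xyz": [0,0.003,0],"rotation": [0,0,0],"grip": 1}
    - {"xyz": [0,0.003,0],"rotation": [0,0,0],"grip": 1}

```text
t: 18.38
tool_pos: [0.6652, 0.1268, 0.0842]
tool_rot: [-0.003, -0.009, 1.0, -0.007]
ft_force: [-1.5, -12.3, 7.8]
grip_width: -0.003
grip_force: 6.8
```

```bash
python3 -c "
from door import *
plan([0],[.0265])
w=grab_frame('wrist'); cv2.imwrite('pics/w9.png',w)
g=cv2.cvtColor(w,cv2.COLOR_BGR2GRAY)
g0=cv2.imread('pics/v8.png')[:,360:]; g0=cv2.cvtColor(cv2.resize(g0,(640,400)),cv2.COLOR_BGR2GRAY)
for r in(60,130,200): print(r,g0[r,330:540:4].tolist()); print(r,g[r,330:540:4].tolist())
"
```

```text
[0.66520229 0.12678224 0.08415723] yaw 90.983112069446 ft [ -1.51823708 -12.28863236   7.77644505] -1.5365240781084832 18.375 -0.003297760211238672
0 [-0.001, 0.001, -0.001] -0.0
60 [102, 102, 103, 104, 107, 54, 71, 72, 76, 62, 44, 45, 104, 116, 114, 115, 115, 116, 118, 118, 120, 121, 82, 85, 83, 83, 60, 62, 118, 155, 151, 147, 145, 143, 143, 140, 139, 143, 148, 150, 155, 154, 150, 147, 144, 144, 142, 138, 167, 166, 166, 168, 166]
60 [100, 101, 102, 101, 99, 98, 65, 66, 75, 72, 33, 43, 44, 114, 113, 110, 110, 110, 113, 114, 114, 115, 117, 58, 143, 146, 145, 139, 142, 140, 139, 134, 136, 143, 144, 150, 150, 146, 142, 143, 141, 139, 135, 124, 164, 164, 162, 140, 142, 140, 141, 142, 141]
130 [111, 112, 112, 111, 114, 54, 72, 78, 77, 54, 41, 52, 118, 116, 115, 116, 116, 117, 119, 121, 122, 95, 86, 90, 86, 85, 76, 63, 101, 156, 152, 148, 147, 146, 144, 142, 142, 148, 154, 156, 160, 155, 150, 148, 145, 144, 141, 173, 169, 170, 170, 170, 169]
130 [108, 111, 109, 107, 108, 28, 70, 65, 74, 76, 32, 44, 100, 112, 108, 114, 112, 112, 115, 115, 118, 113, 82, 156, 148, 144, 142, 142, 138, 137, 137, 144, 147, 151, 155, 152, 145, 142, 142, 139, 137, 157, 167, 166, 165, 163, 175, 172, 170, 171, 170, 169, 168]
200 [103, 103, 104, 102, 101, 52, 65, 78, 75, 42, 41, 85, 108, 105, 104, 105, 104, 106, 105, 108, 92, 82, 80, 83, 86, 85, 87, 60, 80, 152, 154, 149, 146, 145, 143, 142, 146, 151, 157, 159, 158, 155, 149, 147, 144, 141, 144, 168, 160, 148, 150, 147, 148]
200 [96, 98, 97, 99, 100, 36, 66, 73, 72, 37, 41, 78, 104, 101, 99, 99, 101, 102, 103, 107, 94, 108, 151, 148, 142, 142, 141, 140, 135, 142, 149, 152, 155, 154, 148, 143, 142, 138, 134, 169, 166, 163, 165, 165, 168, 165, 166, 164, 163, 162, 161, 162, 166]
```

The gap is gone and the door is firm on its stop at 12 N. I'll retreat.

Call:
servo_tool:
  moves:
    - {"xyz": [0,-0.003,0],"rotation": [0,0,0],"grip": 1}
    - {"xyz": [0,-0.01,0],"rotation": [0,0,0],"grip": 1}
    - {"xyz": [0,-0.03,0],"rotation": [0,0,0],"grip": 1}
    - {"xyz": [0,-0.05,0],"rotation": [0,0,0],"grip": 1}
    - {"xyz": [0,-0.06,-0.03],"rotation": [0,0,0],"grip": 1}
    - {"xyz": [0,-0.06,-0.07],"rotation": [0,0,0],"grip": 1}
    - {"xyz": [0,-0.06,-0.12],"rotation": [0,0,0],"grip": 1}
    - {"xyz": [0,-0.06,-0.16],"rotation": [0,0,0],"grip": 1}
    - {"xyz": [0,-0.06,-0.18],"rotation": [0,0,0],"grip": 1}
    - {"xyz": [0,-0.06,-0.18],"rotation": [0,0,0],"grip": 1}
    - {"xyz": [0,-0.06,-0.18],"rotation": [0,0,0],"grip": 1}

```text
t: 19.8
tool_pos: [0.6658, 0.0722, 0.2608]
tool_rot: [-0.004, -0.008, 1.0, -0.003]
ft_force: [0.4, -0.5, 0.2]
grip_width: -0.002
grip_force: 0.0
```

Run:
```python
from h import *
s=state(); print(s['tool_pos'],s['ft_force'],s['t'])
C=cam('wrist');w=grab_frame('wrist'); cv2.imwrite('pics/w10.png',w)
g=cv2.cvtColor(w,cv2.COLOR_BGR2GRAY)
# seam profile: sample gray along world y at z=.113 for several x along the door
for x in(.56,.60,.64,.68,.71):
    row=[]
    for y in np.arange(.125,.17,.0025):
        u,v=proj(C,(x,y,.113)).round().astype(int); row.append(int(g[v,u]) if 0<=u<640 and 0<=v<400 else -1)
    print(x,row)
# hook things unchanged? compare scene crop with that after release
S=grab_frame('scene'); cv2.imwrite('pics/s10.png',S)
h=cv2.cvtColor(S[160:215,235:270],cv2.COLOR_BGR2HSV); m=h[:,:,2]<45; ys,xs=np.where(m); print('dark blobs (scene)')
k,l,st,ce=cv2.connectedComponentsWithStats(m.astype(np.uint8))
for i in range(1,k):
    if st[i,4]>8: print(st[i],ce[i]+[235,160])
```

```text
[0.66584436 0.07222893 0.26075949] [ 0.36944614 -0.4856997   0.15379575] 19.8
0.56 [37, 60, 68, 64, 66, 63, 38, 88, 106, 108, 112, 118, 74, 138, 132, 133, 134, 141, 138]
0.6 [29, 69, 71, 68, 66, 73, 34, 39, 108, 106, 107, 111, 77, 138, 134, 131, 131, 138, 145]
0.64 [40, 45, 53, 68, 66, 74, 29, 36, 92, 96, 96, 95, 90, 151, 135, 130, 129, 140, 148]
0.68 [94, 38, 50, 44, 60, 63, 44, 33, 92, 97, 98, 98, 102, 65, 139, 132, 132, 137, 144]
0.71 [158, 160, 159, 159, 160, 158, 37, 43, 53, 109, 114, 113, 115, 64, 137, 133, 130, 138, 141]
dark blobs (scene)
[11 13  5  8 28] [247.89285714 176.60714286]
```

```bash
python3 -c "
from h import *
print(finish_job())"
```

```text
the job is handed in; nothing more can be done
None
```

The magnifier hangs by its bail on the hook beside the loupe, the door is shut on its stop after a slow push, and the job is handed in at about 20 s; the hand-in returned no verdict.

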